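Open the filler of the cleaner tank

TASK

Open the filler of the grey cleaner tank so that it can be topped up: first lift the hinged flip-top tab and fold it well back, then push the cap beneath it down until you feel it seat, keep it down and unscrew it anticlockwise until it comes free, and let go so that it springs up. Feel your way gently: never force the cap hard down on its seat or twist it hard while it is still locked. Leave the bottle, terminal block, tweezers and screwdriver where they are.

Things in the scene. Friction and masses are not known exactly. Their poses are not given: they have to be found in the camera images.
- tank: Grey box tank, 118 x 88 x 70 mm (x, y, z), fixed to the bench; origin at the centre of its underside, x to its back (away from the robot), z up. The cap stands on its flat top (70 mm above the bench) at x = -5 mm, y = 0. A brass plug and a white sight strip on its front do nothing.
- tab_hinge (a point): Middle of the tab's hinge axis, 133 mm above the bench at the back of the tank (tank x = +47 mm); the axis runs along the tank's y. The tab is a level steel strip, 20 mm wide (y), 6 mm thick, 106 mm long, with a round dust disc of 47 mm diameter over the cap; it reaches 34 mm in front of the cap.
- tab_grip (a point): Point on the tab, mid-width and mid-thickness, 16 mm in from its free front end, 90 mm from the hinge axis and, tab shut, 5 mm above it. Here the tab can be pinched by its two side edges (20 mm apart) and swivels between the fingers as it is raised. Axes of the tab: x toward the hinge, y along the hinge axis.
- tab (a joint): Angle of the tab: 0 shut (level over the cap), 1.57 upright, 2.3 folded back against its stop; 0 to 0.06 at the start. A stiff hinge (about 0.06 N m): it stays where it is left. Well back means beyond 1.9.
- cap_grip (a point): Centre of the black ribbed round cap (40 mm diameter, 30 mm high, upright), half-way up it: 114 mm above the bench while locked, 119 mm when it has come free. 29 mm are free between the locked cap's lower edge and the tank's top, where only the 33 mm neck stands (and a flange of 52 mm diameter, 3 mm high).
- cap (a joint): Turn of the push-and-turn cap, growing anticlockwise from above: 0 to 0.1 at the start, stop at 1.5. Locked, it turns to about 0.15 only; pushed down until it seats, it turns on (friction about 0.04 N m). From 0.3 to 1.2 a rail keeps it from rising (it may be let go and gripped anew there); beyond 1.22 it is free and, let go, springs up.
- cap_skirt: Cap's inner part with its lug, hidden in the neck; on the cap's axis, 13 mm below its centre; moves with it. Spring: 4 N at rest, 7 N fully down. Freeing the lug takes a push of 2 to 15 mm, different each time; the firm gasket (seat) is 2 mm deeper. Gasket and lock bear 30 N: that much push beyond the spring, or 0.35 N m of twist on the locked cap.
- bottle_mid (a point): Centre of a white dropper bottle with a pointed top (55 mm diameter, 122 mm high) standing in front of the tank on the right: to be left alone.
- terminal: Small green terminal block (38 mm long, 12 mm wide, 11 mm high) lying at the left of the tank: to be left alone.
- tweezer: White tweezers lying behind the tank on the right (126 mm long): to be left alone.
- driver: Screwdriver (178 mm long) lying behind the tank: to be left alone.
Things that resemble listed ones, but are neither listed nor needed, are in the scene too. There is more than one size of the tank; the one meant has the size given above.

How it is judged:
On the way, in this order (a step that is already met when the one before it is completed fails the run):
1. the tab is folded well back (value of joint tab above 1.9 rad), for 0.2 s.
2. the cap is turned out of its lock (value of joint cap above 1.22 rad), for 0.1 s.
At the end, for the whole second after the job is handed in: The tab is folded back beyond 1.9 rad, the cap is turned beyond 1.15 rad and stands sprung up, its centre more than 117.3 mm above the tank's underside (114 mm while locked); both are at rest (value of joint tab above 1.9 rad and value of joint cap above 1.15 rad and z of cap_grip in the frame of tank above 0.1173 m and velocity of joint each of tab, cap below 0.1 rad/s); the robot touches nothing.
It fails at once if the cap is forced on its gasket or against its lock with more than 30 N (contact force between cap_skirt and anything else above 30 N).
It fails at once if the bottle, the terminal block, the tweezers or the screwdriver is moved more than 25 mm (distance of any of bottle_mid, terminal, tweezer, driver from where it was at the start of the episode above 0.025 m).
It also fails if it takes over 51 s, if anything falls off the work surface, if the arm or the gripper's body presses on something with over 40 N, if the wrist force passes 120 N, or if a joint passes its speed limit or range.

ROBOT

A 6-joint arm with a two-finger parallel gripper is mounted at the origin on the work surface; the furniture and walls round the work are solid. World frame = base frame: x ahead of the robot, y to its left, z up, the work surface at z = 0. Lengths are in m, angles in rad, forces in N, time in s.
With the tool pointing down it reaches from about 0.275 to 0.875 m from the base axis. Payload 12.5 kg.
Tool frame: the origin (TCP) lies on the front face of the gripper's body, between the roots of the fingers; the fingertips stand 73 mm ahead of it and the grasp point (between the pads) lies 54 mm ahead of it; y points along the fingers, z is the direction in which the jaws open and shut, and the axes are right-handed (so a half turn about y gives the same grasp; the last joint's range is limited). The gripper opens to 85 mm and grips with 20 to 120 N. Pads are 22 mm wide; open, the fingers measure 114 mm over their backs; the gripper's body (76 mm by 85 mm) begins 54 mm behind the grasp point. The pads swing forward as they close: fully open they stand 13 mm farther back than shut.
Start: joints at [-1.187, 0.351, 1.652, -0, 1.139, -0.085], TCP at [0.249, -0.491, 0.304] pointing down, gripper open.
Joint ranges: [-2.75, 2.75], [-0.79, 2.1], [0.01, 2.65], [-1.57, 4.71], [0.07, 3.14], [-2.87, 2.87]. Speed limits (rad/s): [2.22, 2.22, 2.79, 3.14, 3.14, 3.14].

INTERFACE

Orientations are given as a unit quaternion [x, y, z, w].
In Python, from bench import env, eyes, job gives the robot as it stands. The module is installed in compiled form; this text tells all that it offers.
- The arm moves only by the shell command python3 -m crank 'ROWS' [FORCE]. ROWS is text: rows parted by semicolons, each of 7 numbers parted by spaces: the turn, a rotation vector about the tool's x, y, z in rad, then the shift along the tool's x, y, z in mm, then the finger opening in mm, from 0 to 85.4. A call has exactly 5 rows; each row shifts and turns the pose as measured when the row begins, along the tool's axes as they then stand; what a row does not reach is not made up. A row lasts 1/12 s, in which the tool goes at most 41.7 mm and 7.16 degrees, less where a joint would pass 70% of its speed; a pose out of reach is approached as far as the arm can. A call is refused whole if a number of a shift passes 41.7 or a number of a turn 0.125, either way. A call with a gripper value outside its range is refused whole. The fingers move at their own pace and stop on an object; FORCE is the grip in N (left out, the last holds). Time passes only in rows, so rows that do not move let the fingers close, or fill a call up. It gives the time, the measured TCP pose, the force and the opening at its end, in the units of the state.
- env.get_obs(): the state, without advancing time (a new reading comes with each control period).
- eyes.get_image(name): name is "side" or "top"; returns a dict with "color" (420x560x3 uint8, red, green, blue), "range_z" (420x560 float32, m along the optical axis (not along the pixel's ray), 0 where there is no reading), "intrinsics" (3x3 intrinsics, pixels), "position" and "rotation" of the camera in the world. Camera axes: x right, y up, looking along -z (the intrinsics and any distortion apply to the point x, -y, -z); pixel columns grow to the right and rows downward; lengths in m; the calibration is good to about 2 mm. A picture is of the moment at which its call begins.
- job.close_job(): hands the job in, once; it reports no verdict.
The state is a dict: "clock": time; "joint_positions": joint angles; "qvel": joint speeds; "tau": joint torques, N m; "eef_pos": TCP position; "ee_rot": TCP orientation; "contact_force": force on the tool from outside, world axes, zero at the start; "torque": the same for the moment, N m; "opening": opening from 0.0 (shut) to 1.0 (fully open).
Only numpy, scipy, OpenCV 4.12 (cv2) and the standard library are available. Lean on these libraries where they do the work, as an engineer would, in place of code of your own. Each camera call takes 0.05 s, during which the arm holds its last target.

## Working session

There is one attempt and no reset: what is moved stays moved. The work goes in short steps, Python scripts to look and compute and a shell command to move; the robot and the scene stay as the last step left them, time stands still between calls to the robot, and variables do not carry over. Pictures are saved under pics/ and viewed, and the job is handed in when it is done.

```bash
mkdir -p pics; python3 - <<'E'
from bench import env,eyes,job
import cv2,numpy as np
print(env.get_obs())
for n in ("side","top"):
    im=eyes.get_image(n)
    print(n,im["intrinsics"],im["position"],im["rotation"])
    cv2.imwrite(f"pics/{n}0.png",im["color"][:,:,::-1])
    np.savez(f"pics/{n}0.npz",**im)
E
```

```text
{'clock': 0.0, 'joint_positions': array([-1.18661009e+00,  3.51231307e-01,  1.65246345e+00, -2.18126079e-05,
        1.13910199e+00, -8.45940386e-02]), 'qvel': array([-6.35778614e-05, -1.43984930e-03, -1.65730584e-03,  1.10423451e-03,
        8.51955729e-04, -2.25954507e-04]), 'tau': array([ 1.10451874e-03, -5.06092393e+01, -2.91402215e+01, -1.35360847e-04,
        4.44365025e-03, -8.76300248e-06]), 'eef_pos': array([ 0.24841244, -0.49040967,  0.30334611]), 'ee_rot': array([-0.16429901,  0.68819079, -0.68735099,  0.1641581 ]), 'contact_force': array([-0.47484799,  0.17060311, -0.38419458]), 'torque': array([-0.03267494, -0.03751929, -0.03587673]), 'opening': 0.9998489118207203}
side [[415.09484444   0.         278.94536125]
 [  0.         415.09484444 214.98811992]
 [  0.           0.           1.        ]] [ 0.23592487 -0.91288828  0.68412072] [ 0.47754856 -0.07112259 -0.12228598  0.86714191]
top [[507.26643612   0.         276.73600452]
 [  0.         507.26643612 214.58540231]
 [  0.           0.           1.        ]] [ 0.26056796 -0.01012806  1.35227761] [-0.06089794  0.06072566  0.71046934 -0.6984534 ]
```

View pics/side0.png

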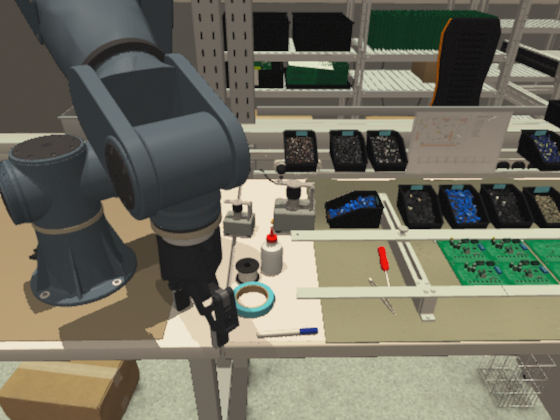

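View pics/top0.png

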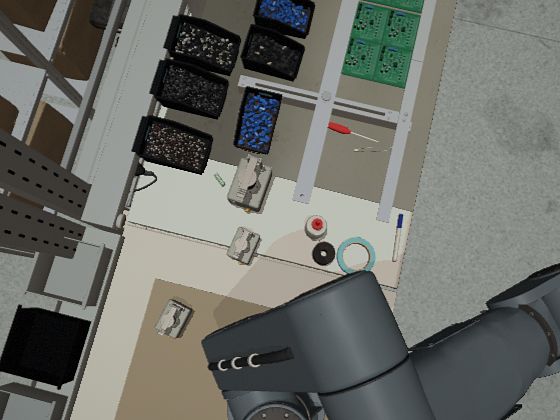

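The top view shows three grey tanks, at about (250,183), (243,244) and (173,318). The bottle is at (316,227), the terminal at (219,180), and the screwdriver at (345,130). I'll measure the tanks next.

```bash
cat > h.py <<'E'
import numpy as np, cv2
from scipy.spatial.transform import Rotation as R
def cloud(im):
    K=im["intrinsics"];z=im["range_z"];h,w=z.shape
    u,v=np.meshgrid(np.arange(w),np.arange(h))
    c=np.stack([(u-K[0,2])/K[0,0]*z,-(v-K[1,2])/K[1,1]*z,-z],-1)
    r=im["rotation"]; Rm=R.from_quat(r).as_matrix() if np.shape(r)==(4,) else r
    P=c@Rm.T+im["position"]; P[z<=0]=np.nan
    return P
def crop(im,x0,y0,x1,y1,s,fn):
    c=im["color"][y0:y1,x0:x1,::-1]
    cv2.imwrite(fn,cv2.resize(c,None,fx=s,fy=s,interpolation=cv2.INTER_CUBIC))
def load(n): return dict(np.load(f"pics/{n}.npz"))
E
python3 - <<'E'
from h import *
t=load("top0");s=load("side0")
crop(t,200,140,350,270,5,"pics/tc.png"); crop(s,200,150,340,290,4,"pics/sc.png")
P=cloud(t);S=cloud(s)
for u,v in [(250,183),(243,244),(173,318),(316,227),(219,180),(345,130),(250,190),(250,165),(235,200)]: print(u,v,P[v,u].round(3))
print('side');
for u,v in [(293,192),(293,210),(238,210),(238,225),(272,260)]: print(u,v,S[v,u].round(3))
E
```

```text
250 183 [0.55  0.052 0.145]
243 244 [0.406 0.073 0.102]
173 318 [0.229 0.243 0.102]
316 227 [ 0.446 -0.109  0.097]
219 180 [0.592 0.143 0.01 ]
345 130 [ 0.723 -0.202  0.026]
250 190 [0.549 0.056 0.073]
250 165 [0.596 0.052 0.143]
235 200 [0.525 0.096 0.065]
side
293 192 [0.559 0.043 0.123]
293 210 [0.557 0.031 0.072]
238 210 [0.407 0.07  0.074]
238 225 [0.402 0.051 0.036]
272 260 [ 0.448 -0.14   0.047]
```

View pics/tc.png

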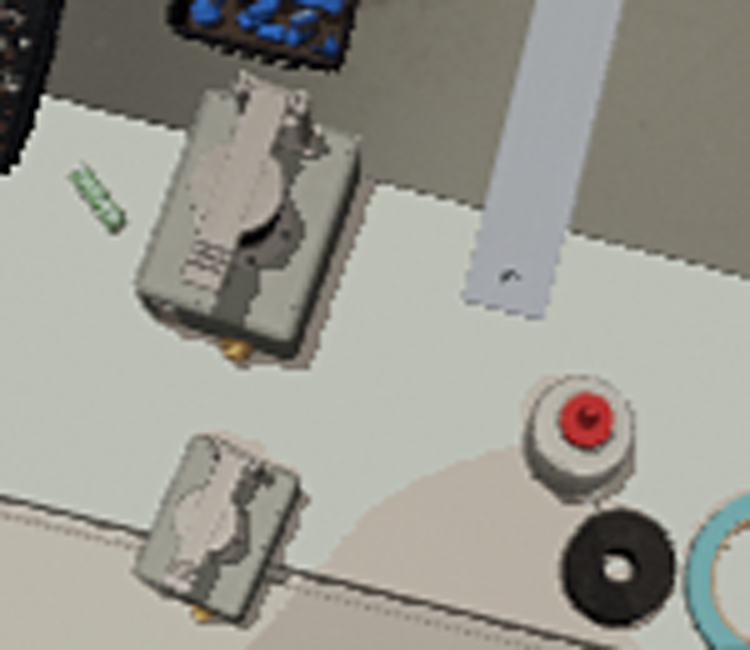

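View pics/sc.png

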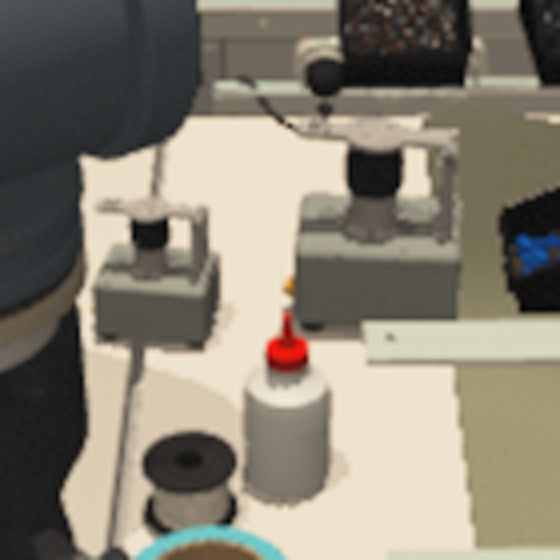

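The larger tank at top-view (250,183) has a cap top at about 0.13 m, so it is the one meant. Its tab's free end is at about (241,194). Next I'll measure its pose.

```bash
python3 - <<'E'
from h import *
t=load("top0");P=cloud(t)
reg=np.zeros(P.shape[:2],bool);reg[150:216,222:276]=True
def pts(lo,hi):
    return P[reg&(P[...,2]>lo)&(P[...,2]<hi)]
a=pts(.06,.08); r=cv2.minAreaRect((a[:,:2]*1000).astype(np.float32)); print("top",len(a),r,np.median(a[:,2]))
b=pts(.125,.17);r=cv2.minAreaRect((b[:,:2]*1000).astype(np.float32)); print("tab",len(b),r,np.median(b[:,2]))
print(cv2.boxPoints(r))
np.set_printoptions(suppress=True,linewidth=200)
# tab axis: per-pixel map of heights
Z=(P[150:216:2,226:276:2,2]*1000);print(np.nan_to_num(Z).astype(int))
# camera height at board
print(P[240,280],P[230,290])
E
```

```text
top 991 ((571.0579223632812, 58.80725860595703), (88.66355895996094, 118.6938247680664), 69.98931121826172) 0.06913486152752513
tab 523 ((567.7871704101562, 59.402427673339844), (45.28645706176758, 110.67115783691406), 68.64421844482422) 0.14274328862682983
[[508.00537   58.46485 ]
 [611.0775    18.163046]
 [627.569     60.340004]
 [524.4968   100.64181 ]]
[[  0   0   2   4   0   7   0   0   5   9   8  27  29  40  30  38   8   7  10   8  21  40   2   5  -2]
 [  0   0   2   0   0  -1  -1   0   8   6   7   1   1   7   7   1  35  36  35  38   4  36  -1  -1   2]
 [  5   1   5   1   2  -1   3   4   6   5   6 135   1   1   0   5   3  10   4   0   5   4   0   6   6]
 [  5   4  -1   3   0   0   0   5   2   0 136 137 135 137  -5   4   0   4   3   4   2  -3   3  -2   1]
 [  0   0  -5   0   2   2   3   0  63  71   4 137 136 140 142 140 144 139   1  -1   1   0  -4   0   3]
 [ -2   0   2   3   3   0   2  66  71  69  70 124 140 139 142 138 133 133   1   2   0   5   3  -3   4]
 [  5   2   1  12   3   0   0  66  69  65  71 139 138 139 141 141 135 134   0   5   4   6  -2   7   4]
 [  0   0   2   1   
[... 2034 characters left out ...]
  -7]
 [ -2   0   3   1  22  23  30  48  49  64  65  67  69  68  65  72  69  45  -1   0  -2  -3  -3   3  -9]
 [  3   0   3  -6  -1   4  -4  17  29  41  50  52  62   0  68  68  64  26   0   2   1  -4  -5  -7   1]
 [ -3  -2   0  -5  -1   0  -5  -1   2  22  31  24  38  48  56  65  51  -2   0  -3   0  -3   0   0   0]
 [  0  -4  -4  -1   2  -2  -1   0  -1  21  23  25   0  16  24  35  28   2  -2  -4   0  -4   0   1   0]
 [  0  -2  -2   0   1   2   0   0  -5   0   1  -3   3  -1  -6  -4   0  -1   0   0   0   2  -2  -5  -1]
 [  0  -2  -1   1   1   0   1  -5   0   0   1   0   4  -1   0   0  -1   0  -1  -3   0  -3  -1   4   2]]
[ 0.42638565 -0.01938212  0.00041635] [ 0.45328212 -0.04682681 -0.00159833]
```

```bash
python3 - <<'E'
from h import *
from scipy.optimize import least_squares
t=load("top0");P=cloud(t);S=cloud(load("side0"))
from bench import env
o=env.get_obs();Rm=R.from_quat(o["ee_rot"]).as_matrix();print(Rm.round(3))
reg=np.zeros(P.shape[:2],bool);reg[150:216,222:276]=True
c=np.array([.571,.0588])
for yaw in np.radians([-19,-20,-20.5,-21,-22]):
    ex=np.array([np.cos(yaw),np.sin(yaw)]);ey=np.array([-ex[1],ex[0]])
    b=P[reg&(P[...,2]>.13)&(P[...,2]<.17)]
    x=(b[:,:2]-c)@ex*1000;y=(b[:,:2]-c)@ey*1000
    out=[]
    for lo,hi in[(-60,-33),(-28,18),(22,45)]:
        m=(x>lo)&(x<hi);out.append((m.sum(),round(y[m].mean(),1),round(y[m].min(),1),round(y[m].max(),1),round(b[m,2].mean()*1000,1)))
    print(np.degrees(yaw),out,x.min().round(1),np.sort(x)[:5].round(1))
    a=P[reg&(P[...,2]>.064)&(P[...,2]<.076)];x=(a[:,:2]-c)@ex*1000;y=(a[:,:2]-c)@ey*1000
    print("  top",np.percentile(x,[0,1,99,100]).round(1),np.percentile(y,[0,1,99,100]).round(1))
# side-camera black cap / tab check
sc=load("side0")["color"].astype(int)
m=np.zeros(S.shape[:2],bool);m[150:235,270:320]=True
yaw=np.radians(-20.5);ex=np.array([np.cos(yaw),np.sin(yaw)]);ey=np.array([-ex[1],ex[0]])
for lo,hi in[(.103,.125),(.132,.15),(.064,.075)]:
    q=S[m&(S[...,2]>lo)&(S[...,2]<hi)];x=(q[:,:2]-c)@ex*1000;y=(q[:,:2]-c)@ey*1000
    k=(abs(x)<70)&(abs(y)<50)
    print(lo,k.sum(),np.percentile(x[k],[2,25,50,75,98]).round(1),np.percentile(y[k],[2,50,98]).round(1))
E
```

```text
[[-0.892 -0.     0.452]
 [-0.452  0.001 -0.892]
 [-0.    -1.    -0.001]]
-19.0 [(np.int64(85), np.float64(0.4), np.float64(-9.4), np.float64(10.8), np.float64(145.9)), (np.int64(277), np.float64(-0.3), np.float64(-23.2), np.float64(22.3), np.float64(143.1)), (np.int64(87), np.float64(-0.9), np.float64(-20.3), np.float64(18.8), np.float64(139.8))] -58.3 [-58.3 -58.3 -58.  -57.8 -57.3]
  top [-59.9 -58.4  55.6  58.4] [-44.7 -43.2  42.4  43.9]
-20.0 [(np.int64(85), np.float64(-0.4), np.float64(-10.3), np.float64(10.1), np.float64(145.9)), (np.int64(278), np.float64(-0.4), np.float64(-23.2), np.float64(22.2), np.float64(143.1)), (np.int64(90), np.float64(-0.3), np.float64(-19.5), np.float64(19.6), np.float64(139.9))] -58.4 [-58.4 -58.2 -58.  -57.8 -57.3]
  top [-59.3 -58.4  55.7  58.1] [-44.1 -43.2  42.6  43.4]
-20.5 [(np.int64(85), np.float64(-0.8), np.float64(-10.8), np.float64(9.7), np.float64(145.9)), (np.int64(278), np.float64(-0.5), np.float64(-23.2), np.float64(22.1), np.float64(143.1)), (np.int64(90), np.float64(0.0), np.float64(-19.2), np.float64(19.9), np.float64(139.9))] -58.5
[... 320 characters left out ...]
(-18.8), np.float64(20.3), np.float64(139.8))] -58.5 [-58.5 -58.1 -57.9 -57.9 -57.3]
  top [-59.4 -58.3  56.   58.6] [-44.8 -43.4  42.5  43.6]
-22.0 [(np.int64(85), np.float64(-2.0), np.float64(-12.2), np.float64(8.7), np.float64(145.9)), (np.int64(278), np.float64(-0.6), np.float64(-23.3), np.float64(22.0), np.float64(143.1)), (np.int64(90), np.float64(1.4), np.float64(-16.0), np.float64(21.1), np.float64(139.9))] -58.6 [-58.6 -58.  -57.9 -57.9 -57.3]
  top [-60.  -58.3  56.3  59. ] [-45.5 -43.9  42.9  44.1]
0.103 133 [-25.5 -13.4   0.5  39.   50.3] [-21.9 -17.7  12.9]
0.132 251 [-57.5 -23.2  -3.4  23.9  49. ] [-23.6  -6.4  17.2]
0.064 525 [-58.7 -37.2  -3.5  26.5  55.4] [-45.5 -21.1  34.1]
```

```bash
cat >> h.py <<'E'
YAW=np.radians(-20);C=np.array([.571,.0585,0]);EX=np.array([np.cos(YAW),np.sin(YAW),0]);EY=np.array([-EX[1],EX[0],0]);EZ=np.array([0,0,1.])
def W(x,y,z): return C+EX*x/1e3+EY*y/1e3+EZ*z/1e3
def down(jawyaw):  # tool y down, tool z at jaw yaw deg
    z=np.array([np.cos(np.radians(jawyaw)),np.sin(np.radians(jawyaw)),0]);y=np.array([0,0,-1.]);return np.stack([np.cross(y,z),y,z],1)
def tank(p):
    d=np.asarray(p)-C;return np.array([d@EX,d@EY,d[2]])*1e3
def st():
    from bench import env
    o=env.get_obs();Rm=R.from_quat(o["ee_rot"]).as_matrix()
    print("t %.2f"%o["clock"],"tcp tank",tank(o["eef_pos"]).round(1),"jaw yaw %.1f"%np.degrees(np.arctan2(Rm[1,2],Rm[0,2])),"q",o["joint_positions"].round(2),"F",o["contact_force"].round(1),"T",o["torque"].round(2),"open %.1f"%(o["opening"]*85.4))
    return o,Rm
def plan(pt,Rt,n,smax=40):
    o,Rm=st();p=o["eef_pos"].copy()
    for i in range(n):
        rv=R.from_matrix(Rm.T@Rt).as_rotvec();a=np.linalg.norm(rv);k=n-i
        tr=rv*min(1/k,.12/a if a>0 else 1);d=Rm.T@(pt-p)*1e3;l=np.linalg.norm(d);sh=d*min(1/k,smax/l if l>0 else 1)
        print(tr.round(3),sh.round(1));p=p+Rm@sh/1e3;Rm=Rm@R.from_rotvec(tr).as_matrix()
    print("end",tank(p).round(1))
E
python3 - <<'E'
from h import *
print(W(-46,0,143+46))
plan(W(-46,0,143+46+70),down(70),20)
E
```

```text
[0.52777414 0.07423293 0.189     ]
t 0.10 tcp tank [-115.4 -626.2  303.4] jaw yaw -63.1 q [-1.19  0.35  1.65 -0.    1.14 -0.08] F [1.  0.1 0.3] T [0.06 0.   0.  ] open 85.1
[ 0.    -0.116 -0.   ] [-25.2   2.2 -18.9]
[ 0.    -0.116 -0.   ] [-27.2   2.2 -15.8]
[ 0.    -0.116 -0.   ] [-28.9   2.2 -12.6]
[ 0.    -0.116 -0.   ] [-30.1   2.2  -9.1]
[ 0.    -0.116 -0.   ] [-31.    2.2  -5.6]
[ 0.    -0.116 -0.   ] [-31.4   2.2  -1.9]
[ 0.    -0.116 -0.   ] [-31.5   2.2   1.7]
[ 0.    -0.116 -0.   ] [-31.    2.2   5.4]
[ 0.    -0.116 -0.   ] [-30.2   2.2   8.9]
[ 0.    -0.116 -0.   ] [-29.    2.2  12.4]
[ 0.    -0.116 -0.   ] [-27.3   2.2  15.6]
[ 0.    -0.116 -0.   ] [-25.4   2.2  18.7]
[ 0.    -0.116 -0.   ] [-23.    2.2  21.5]
[ 0.    -0.116 -0.   ] [-20.4   2.2  24. ]
[ 0.    -0.116 -0.   ] [-17.4   2.2  26.2]
[ 0.    -0.116 -0.   ] [-14.3   2.2  28.1]
[ 0.    -0.116 -0.   ] [-10.9   2.2  29.5]
[ 0.    -0.116 -0.   ] [-7.4  2.2 30.6]
[ 0.    -0.116 -0.   ] [-3.8  2.2 31.3]
[ 0.    -0.116 -0.   ] [-0.2  2.2 31.5]
end [-46.  -0. 259.]
```

```bash
python3 -m crank '0 -0.116 0 -25 2 -19 60; 0 -0.116 0 -27 2 -16 60; 0 -0.116 0 -29 2 -13 60; 0 -0.116 0 -30 2 -9 60; 0 -0.116 0 -31 2 -6 60' 30; python3 -m crank '0 -0.116 0 -31 2 -2 60; 0 -0.116 0 -31 2 2 60; 0 -0.116 0 -31 2 5 60; 0 -0.116 0 -30 2 9 60; 0 -0.116 0 -29 2 12 60'; python3 -c "
from h import *
plan(W(-46,0,143+46+70),down(70),10)"
```

```text
clock: 0.52
eef_pos: [0.3162, -0.3472, 0.2914]
ee_rot: [-0.359, 0.61, -0.609, 0.358]
contact_force: [0.6, 0.3, -0.2]
opening: 0.704
clock: 0.93
eef_pos: [0.383, -0.1976, 0.2804]
ee_rot: [-0.524, 0.476, -0.473, 0.525]
contact_force: [0.3, -0.7, 0.3]
opening: 0.708
t 0.93 tcp tank [ -89.1 -305.   280.4] jaw yaw 5.8 q [-0.58  0.16  1.97  0.    1.02 -0.69] F [ 0.3 -0.7  0.3] T [-0.   -0.03  0.01] open 60.5
[ 0.    -0.112 -0.   ] [-25.6   2.2  17.1]
[ 0.    -0.112 -0.   ] [-23.5   2.2  19.9]
[ 0.    -0.112 -0.   ] [-21.1   2.2  22.4]
[ 0.    -0.112 -0.   ] [-18.5   2.1  24.6]
[ 0.    -0.112 -0.   ] [-15.6   2.1  26.5]
[ 0.    -0.112 -0.   ] [-12.6   2.1  28.1]
[ 0.    -0.112 -0.   ] [-9.3  2.1 29.4]
[ 0.    -0.112 -0.   ] [-6.   2.1 30.2]
[ 0.    -0.112 -0.   ] [-2.6  2.1 30.7]
[ 0.    -0.112 -0.   ] [ 0.9  2.1 30.8]
end [-46.   0. 259.]
```

```bash
python3 -m crank '0 -0.112 0 -26 2 17 50; 0 -0.112 0 -24 2 20 50; 0 -0.112 0 -21 2 22 50; 0 -0.112 0 -19 2 25 50; 0 -0.112 0 -16 2 27 50' >/dev/null; python3 -m crank '0 -0.112 0 -13 2 28 50; 0 -0.112 0 -9 2 29 50; 0 -0.112 0 -6 2 30 50; 0 -0.112 0 -3 2 31 50; 0 -0.112 0 1 2 31 50'; python3 -c "
from h import *
plan(W(-46,0,143+46+70),down(70),4)"
```

```text
clock: 1.77
eef_pos: [0.5227, 0.0964, 0.2583]
ee_rot: [-0.699, 0.105, -0.1, 0.7]
contact_force: [1.5, -1.3, 0.3]
opening: 0.584
t 1.77 tcp tank [-58.3  19.1 258.3] jaw yaw 73.3 q [ 0.09  0.37  1.74  0.    1.03 -1.19] F [ 1.5 -1.3  0.3] T [-0.05  0.    0.  ] open 49.9
[-0.     0.015 -0.002] [ 2.8 -0.2 -5. ]
[-0.     0.015 -0.002] [ 2.9 -0.2 -4.9]
[-0.     0.015 -0.002] [ 2.9 -0.2 -4.9]
[-0.     0.015 -0.002] [ 3.  -0.2 -4.8]
end [-46.   0. 259.]
```

```bash
python3 -m crank '0 0.03 0 6 0 -10 50; 0 0.02 0 4 0 -6 50; 0 0 0 1 0 -1 50; 0 0 0 0 0 0 50; 0 0 0 0 0 0 50' ; python3 -c "
from h import *
plan(W(-46,0,143+46+70),down(70),2)"
```

```text
clock: 2.18
eef_pos: [0.529, 0.0802, 0.2565]
ee_rot: [-0.697, 0.12, -0.114, 0.698]
contact_force: [0.3, 0.0, 0.4]
opening: 0.587
t 2.18 tcp tank [-46.9   6.  256.5] jaw yaw 70.9 q [ 0.06  0.38  1.74  0.    1.03 -1.18] F [0.3 0.  0.4] T [ 0.04 -0.05  0.03] open 50.2
[-0.     0.008 -0.004] [ 0.4 -1.3 -3. ]
[-0.     0.008 -0.004] [ 0.4 -1.3 -3. ]
end [-46.   0. 259.]
```

```bash
python3 -m crank '0 0.01 0 1 0 -6 50; 0 0.005 0 0 0 0 50; 0 0 0 0 0 0 50; 0 0 0 0 20 0 50; 0 0 0 0 20 0 45' ; python3 - <<'E'
from h import *
from bench import eyes
plan(W(-46,0,143+46),down(70),2)
s=eyes.get_image("side");crop(s,200,110,340,250,4,"pics/s1.png")
t=eyes.get_image("top");crop(t,200,140,350,270,5,"pics/t1.png")
E
```

```text
clock: 2.6
eef_pos: [0.5285, 0.0716, 0.2197]
ee_rot: [-0.695, 0.125, -0.124, 0.697]
contact_force: [-0.2, 0.6, -0.1]
opening: 0.532
t 2.60 tcp tank [-44.4  -2.2 219.7] jaw yaw 69.7 q [ 0.05  0.43  1.77  0.    0.94 -1.17] F [-0.2  0.6 -0.1] T [-0.04 -0.02 -0.02] open 45.4
[-0.002 -0.003 -0.001] [-0.8 15.4  1. ]
[-0.002 -0.003 -0.001] [-0.8 15.4  1.1]
end [-46.   0. 189.]
```

View pics/s1.png

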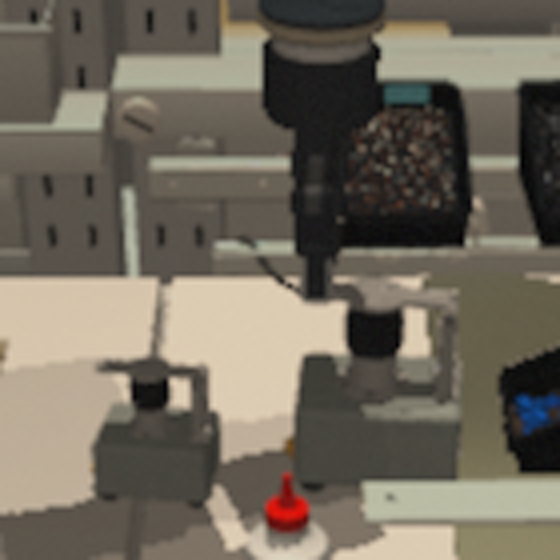

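View pics/t1.png

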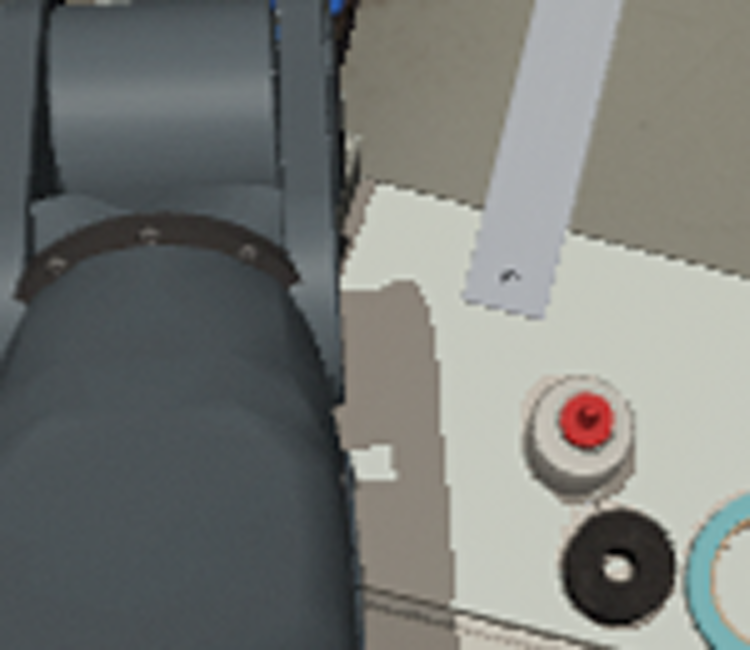

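The side view shows the near finger at about (316,290 in the crop), just above the tab's front end. The top view is blocked by the arm. I'll descend and pinch.

```bash
python3 -m crank '0 0 0 -1 16 2 45; 0 0 0 -1 13 0 45; 0 0 0 0 0 0 45; 0 0 0 0 0 0 35; 0 0 0 0 0 0 30' 25; python3 - <<'E'
from h import *
plan(W(-46,0,143+46),down(70),1)
E
```

```text
clock: 3.12
eef_pos: [0.5273, 0.0742, 0.1922]
ee_rot: [-0.695, 0.126, -0.124, 0.697]
contact_force: [0.6, -0.5, -0.2]
opening: 0.353
t 3.12 tcp tank [-46.5  -0.2 192.2] jaw yaw 69.6 q [ 0.05  0.47  1.79  0.    0.89 -1.17] F [ 0.6 -0.5 -0.2] T [0.01 0.01 0.03] open 30.1
[-0.002 -0.007 -0.004] [0.5 3.2 0.2]
end [-46.   0. 189.]
```

```bash
python3 -m crank '0 0 0 0 3 0 25; 0 0 0 0 0 0 20; 0 0 0 0 0 0 14; 0 0 0 0 0 0 10; 0 0 0 0 0 0 10' 30; python3 - <<'E'
from h import *
plan(W(-46,0,143+46),down(70),1)
from bench import eyes
s=eyes.get_image("side");crop(s,240,130,340,230,6,"pics/s2.png")
E
```

```text
clock: 3.53
eef_pos: [0.5281, 0.0747, 0.1919]
ee_rot: [-0.694, 0.125, -0.125, 0.698]
contact_force: [0.8, 1.3, -1.4]
opening: 0.229
t 3.53 tcp tank [-45.8   0.5 191.9] jaw yaw 69.6 q [ 0.05  0.47  1.79  0.01  0.88 -1.17] F [ 0.8  1.3 -1.4] T [ 0.11 -0.01  0.14] open 19.5
[-0.004 -0.006 -0.002] [-0.2  2.9 -0.5]
end [-46.   0. 189.]
```

View pics/s2.png

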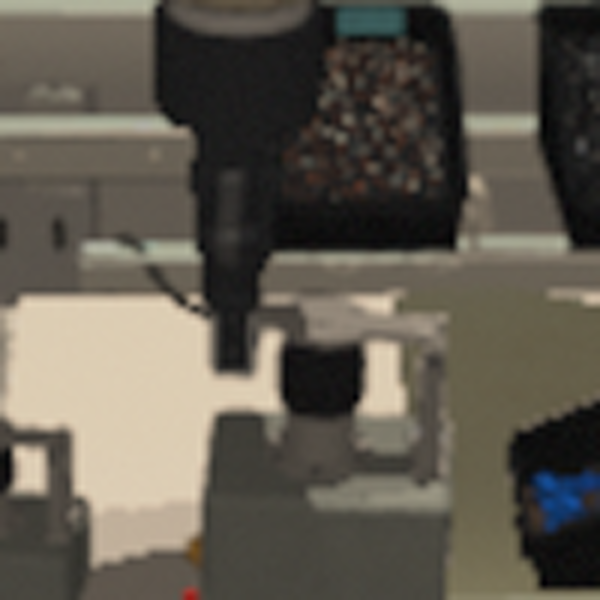

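The tab is gripped at 19.5 mm, but the tips stand about 22 mm below it. That is too deep, because they would hit the disc as the tab swivels. I'll open, rise 12 mm and pinch again.

```bash
python3 -m crank '0 0 0 0 0 0 30; 0 0 0 0 0 0 30; 0 0 0 0 -11 0 30; 0 0 0 0 -2 0 24; 0 0 0 0 0 0 20' 30 >/dev/null;  python3 -m crank '0 0 0 0 0 0 14; 0 0 0 0 0 0 10; 0 0 0 0 0 0 10; 0 0 0 0 0 0 10; 0 0 0 0 0 0 10' 35; python3 - <<'E'
from h import *
plan(W(-46,0,204),down(70),1)
E
```

```text
clock: 4.42
eef_pos: [0.5285, 0.0744, 0.207]
ee_rot: [-0.694, 0.125, -0.125, 0.698]
contact_force: [0.5, 1.0, -0.8]
opening: 0.22
t 4.42 tcp tank [-45.4   0.4 207. ] jaw yaw 69.6 q [ 0.05  0.44  1.78  0.01  0.91 -1.17] F [ 0.5  1.  -0.8] T [0.2  0.01 0.04] open 18.8
[-0.005 -0.006 -0.   ] [-0.6  3.  -0.4]
end [-46.   0. 204.]
```

```bash
cat >> h.py <<'E'
RT=92.4;DZ=64.
def arc(th): return np.array([47-RT*np.cos(th)+5*np.sin(th),0,133+RT*np.sin(th)+5*np.cos(th)+DZ])
def theta():
    from bench import env
    o=env.get_obs();p=tank(o["eef_pos"]);v=p-np.array([47,0,133+DZ])
    r=np.hypot(v[0],v[2]);th=np.arctan2(v[2],-v[0])-np.arctan2(5,RT);print("theta %.3f r %.1f (%.1f)"%(th,r,np.hypot(RT,5)));return th
def arcplan(dth,n,y0=0.4):
    o,Rm=st();th=theta();p=tank(o["eef_pos"])
    for i in range(n):
        th+=dth;q=arc(th);d=q-p;print("th %.2f"%th,"tool x %.1f y %.1f z %.1f"%(d[0],-d[2],y0-p[1] if i==0 else 0));p=q
E
python3 -c "
from h import *
arcplan(.12,5)"
```

```text
t 4.42 tcp tank [-45.4   0.4 207. ] jaw yaw 69.6 q [ 0.05  0.44  1.78  0.01  0.91 -1.17] F [ 0.5  1.  -0.8] T [0.2  0.01 0.04] open 18.8
theta 0.054 r 93.0 (92.5)
th 0.17 tool x 2.3 y -10.9 z -0.0
th 0.29 tool x 3.2 y -10.6 z 0.0
th 0.41 tool x 4.4 y -10.2 z 0.0
th 0.53 tool x 5.6 y -9.6 z 0.0
th 0.65 tool x 6.7 y -8.8 z 0.0
```

```bash
python3 -m crank '0 0 0 1 -11 0 10; 0 0 0 3 -11 0 10; 0 0 0 4 -10 0 10; 0 0 0 4 -9 0 10; 0 0 0 0 0 0 10' ;python3 -c "
from h import *
arcplan(.12,5)"
```

```text
clock: 4.83
eef_pos: [0.542, 0.0694, 0.2493]
ee_rot: [-0.694, 0.124, -0.126, 0.698]
contact_force: [0.7, 0.7, -2.3]
opening: 0.222
t 4.83 tcp tank [-31.    0.3 249.3] jaw yaw 69.6 q [ 0.04  0.41  1.72  0.    1.01 -1.18] F [ 0.7  0.7 -2.3] T [0.33 0.22 0.06] open 19.0
theta 0.537 r 93.9 (92.5)
th 0.66 tool x 7.9 y -8.0 z 0.1
th 0.78 tool x 7.7 y -8.0 z 0.0
th 0.90 tool x 8.6 y -7.0 z 0.0
th 1.02 tool x 9.4 y -5.9 z 0.0
th 1.14 tool x 10.0 y -4.7 z 0.0
```

```bash
python3 -m crank '0 0 0 7 -8 0 10; 0 0 0 8 -8 0 10; 0 0 0 9 -7 0 10; 0 0 0 9 -6 0 10; 0 0 0 0 0 0 10' ;python3 -c "
from h import *
arcplan(.12,5)
from bench import eyes
s=eyes.get_image('side');crop(s,240,100,360,220,5,'pics/s3.png')"
```

```text
clock: 5.25
eef_pos: [0.5728, 0.0581, 0.2781]
ee_rot: [-0.694, 0.127, -0.124, 0.698]
contact_force: [0.9, 2.9, -1.7]
opening: 0.22
t 5.25 tcp tank [1.800e+00 2.000e-01 2.781e+02] jaw yaw 69.6 q [ 0.02  0.42  1.61  0.01  1.11 -1.2 ] F [ 0.9  2.9 -1.7] T [0.4  0.14 0.01] open 18.8
theta 1.008 r 92.9 (92.5)
th 1.13 tool x 10.2 y -4.5 z 0.2
th 1.25 tool x 10.5 y -3.6 z 0.0
th 1.37 tool x 10.9 y -2.3 z 0.0
th 1.49 tool x 11.1 y -1.0 z 0.0
th 1.61 tool x 11.1 y 0.4 z 0.0
```

View pics/s3.png

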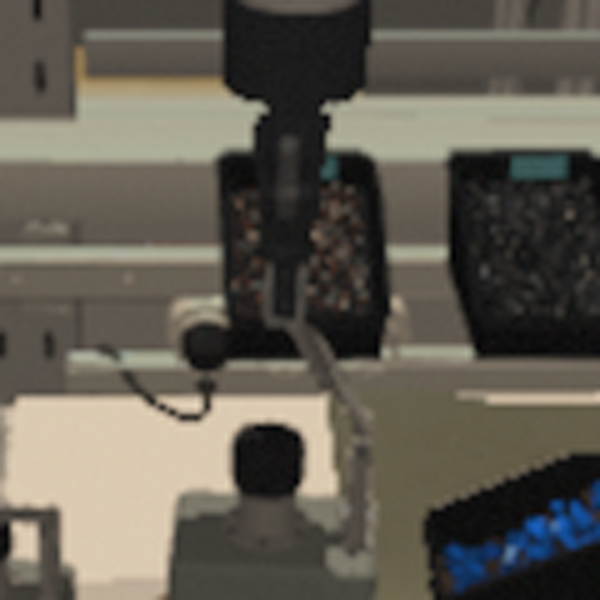

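The tab is now pinched and raised about 57°, running from (285,320) to the hinge at (358,420). The cap is bare. I'll carry on along the arc.

```bash
python3 -m crank '0 0 0 10 -5 0 10; 0 0 0 11 -4 0 10; 0 0 0 11 -2 0 10; 0 0 0 11 -1 0 10; 0 0 0 0 0 0 10' ;python3 -c "
from h import *
arcplan(.12,5)"
```

```text
clock: 5.72
eef_pos: [0.6096, 0.0448, 0.289]
ee_rot: [-0.693, 0.13, -0.12, 0.698]
contact_force: [-1.0, 2.9, -1.4]
opening: 0.216
t 5.72 tcp tank [ 41.    0.3 289. ] jaw yaw 69.6 q [-0.01  0.48  1.49  0.01  1.18 -1.23] F [-1.   2.9 -1.4] T [ 0.41  0.29 -0.01] open 18.5
theta 1.451 r 92.2 (92.5)
th 1.57 tool x 11.1 y -0.4 z 0.1
th 1.69 tool x 11.0 y 1.3 z 0.0
th 1.81 tool x 10.8 y 2.6 z 0.0
th 1.93 tool x 10.4 y 3.9 z 0.0
th 2.05 tool x 9.9 y 5.1 z 0.0
```

```bash
python3 -m crank '0 0 0 11 0 0 10; 0 0 0 11 1 0 10; 0 0 0 11 3 0 10; 0 0 0 10 4 0 10; 0 0 0 3 1 0 10' ;python3 -c "
from h import *
arcplan(.1,5)"
```

```text
clock: 6.13
eef_pos: [0.6515, 0.0293, 0.283]
ee_rot: [-0.694, 0.129, -0.12, 0.698]
contact_force: [-0.4, 0.2, -0.3]
opening: 0.112
t 6.13 tcp tank [8.56e+01 1.00e-01 2.83e+02] jaw yaw 69.7 q [-0.03  0.56  1.38  0.01  1.21 -1.25] F [-0.4  0.2 -0.3] T [ 0.04 -0.02  0.01] open 9.6
theta 1.939 r 94.3 (92.5)
th 2.04 tool x 7.5 y 5.8 z 0.3
th 2.14 tool x 7.8 y 5.0 z 0.0
th 2.24 tool x 7.2 y 5.8 z 0.0
th 2.34 tool x 6.6 y 6.5 z 0.0
th 2.44 tool x 5.9 y 7.1 z 0.0
```

The fingers closed to 9.6 mm, so the pinch has slipped off. I'll look.

```bash
python3 -c "
from h import *
from bench import eyes
s=eyes.get_image('side');crop(s,250,90,380,220,5,'pics/s4.png');np.savez('pics/s4.npz',**s)
P=cloud(s)
X=(P-C)@EX*1e3;Y=(P-C)@EY*1e3;Z=P[...,2]*1e3
m=(abs(Y)<30)&(X>35)&(X<130)&(Z>125)&(Z<260);m[:90]=0
for z in range(130,250,8):
    k=m&(Z>=z)&(Z<z+8)
    if k.sum(): print(z,k.sum(),np.percentile(X[k],[5,50,95]).round(0),np.median(Y[k]).round(0))
"
```

```text
130 16 [41. 46. 50.] -17.0
138 23 [41. 46. 51.] -6.0
146 6 [51. 52. 54.] -10.0
154 8 [51. 52. 55.] -9.0
162 7 [53. 53. 56.] -10.0
170 5 [53. 55. 57.] -20.0
178 12 [55. 55. 60.] -14.0
186 10 [57. 57. 61.] -17.0
194 10 [57. 59. 62.] -13.0
202 11 [59. 62. 64.] -9.0
210 24 [61. 78. 92.] -11.0
218 27 [63. 79. 92.] -15.0
226 36 [63. 78. 92.] -14.0
234 33 [65. 78. 94.] -12.0
242 22 [72. 81. 93.] -17.0
```

View pics/s4.png

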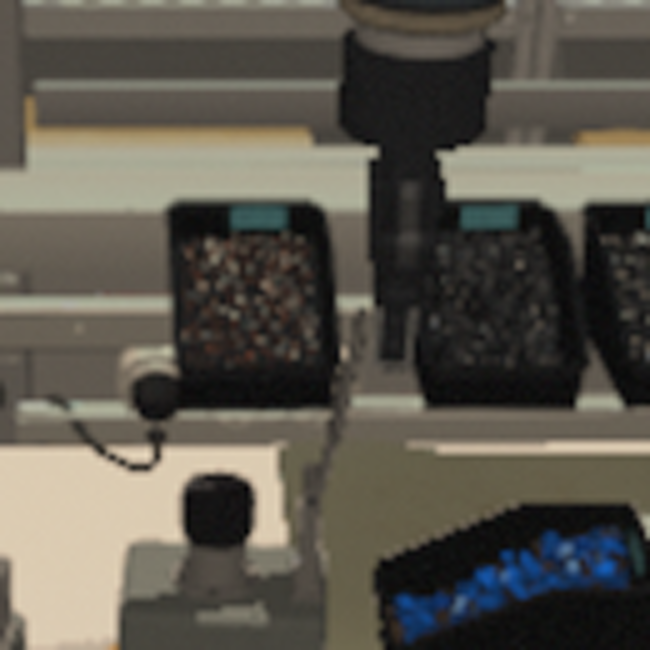

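The tab is past upright, at about 1.72 rad, with its end near crop (360,315). The fingers are now behind it. I'll go up and over to the front, then push it back with shut fingers.

```bash
python3 -m crank '0 0 0 5 -15 0 0; 0 0 0 0 -22 0 0; 0 0 0 0 -15 0 0; 0 0 0 -10 0 0 0; 0 0 0 -20 0 0 0' >/dev/null;  python3 -m crank '0 0 0 -20 0 0 0; 0 0 0 -10 0 0 0; 0 0 0 0 0 0 0; 0 0 0 0 0 0 0; 0 0 0 0 0 0 0';python3 -c "
from h import *
st()"
```

```text
clock: 7.02
eef_pos: [0.5919, 0.0501, 0.3363]
ee_rot: [-0.695, 0.131, -0.119, 0.697]
contact_force: [-0.2, -0.2, 0.5]
opening: -0.001
t 7.02 tcp tank [ 22.5  -0.8 336.3] jaw yaw 69.7 q [ 0.    0.41  1.49  0.01  1.26 -1.21] F [-0.2 -0.2  0.5] T [ 0.03 -0.02  0.01] open -0.1
```

```bash
python3 -m crank '0 0 0 0 20 1 0; 0 0 0 0 22 0 0; 0 0 0 0 12 0 0; 0 0 0 0 0 0 0; 0 0 0 5 0 0 0';python3 -c "
from h import *
st()"
```

```text
clock: 7.43
eef_pos: [0.5982, 0.0488, 0.2806]
ee_rot: [-0.695, 0.13, -0.12, 0.697]
contact_force: [0.0, -0.5, 0.5]
opening: 0.005
t 7.43 tcp tank [2.880e+01 2.000e-01 2.806e+02] jaw yaw 69.6 q [ 0.    0.47  1.53  0.01  1.15 -1.22] F [ 0.  -0.5  0.5] T [-0.01 -0.01  0.06] open 0.4
```

```bash
python3 -m crank '0 0 0 10 0 0 0; 0 0 0 10 0 0 0; 0 0 0 10 0 0 0; 0 0 0 10 0 0 0; 0 0 0 5 0 0 0';python3 -c "
from h import *
st()"; python3 -m crank '0 0 0 8 1 0 0; 0 0 0 8 1 0 0; 0 0 0 5 0 0 0; 0 0 0 0 0 0 0; 0 0 0 0 0 0 0';python3 -c "
from h import *
st()
from bench import eyes
s=eyes.get_image('side');crop(s,250,90,380,220,5,'pics/s5.png');np.savez('pics/s5.npz',**s)
"
```

```text
clock: 7.85
eef_pos: [0.6451, 0.0313, 0.2835]
ee_rot: [-0.695, 0.129, -0.121, 0.697]
contact_force: [-0.6, 0.6, 0.1]
opening: -0.003
t 7.85 tcp tank [ 7.890e+01 -2.000e-01  2.835e+02] jaw yaw 69.6 q [-0.03  0.55  1.4   0.01  1.21 -1.24] F [-0.6  0.6  0.1] T [0.05 0.13 0.04] open -0.3
clock: 8.27
eef_pos: [0.6681, 0.0225, 0.2832]
ee_rot: [-0.694, 0.129, -0.122, 0.697]
contact_force: [-0.2, 0.1, 1.0]
opening: 0.003
t 8.27 tcp tank [103.5  -0.6 283.2] jaw yaw 69.6 q [-0.04  0.59  1.33  0.01  1.23 -1.25] F [-0.2  0.1  1. ] T [ 0.06  0.02 -0.  ] open 0.3
```

View pics/s5.png

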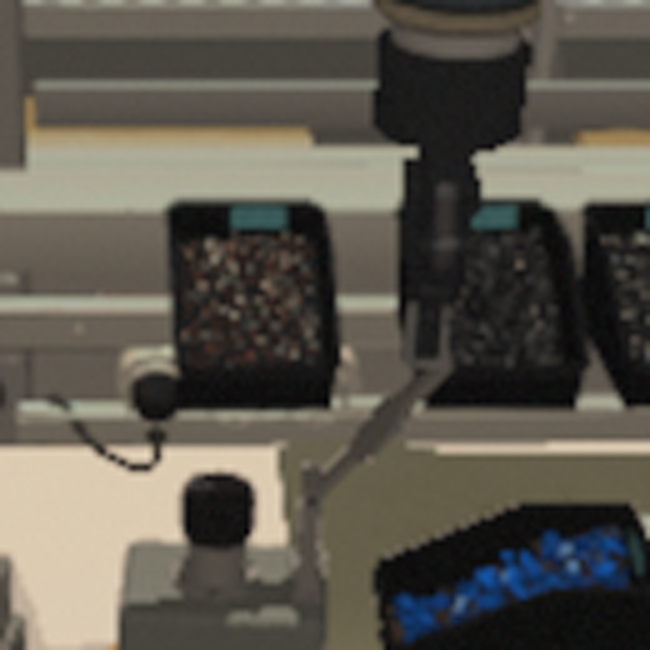

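The tab is folded back to about 45° past upright, near its stop: hinge at (310,480), end at (430,370). I'll check the angle from depth, then move over the cap.

```bash
python3 -c "
from h import *
P=cloud(load('s5'))
X=(P-C)@EX*1e3;Y=(P-C)@EY*1e3;Z=P[...,2]*1e3
m=(abs(Y)<30)&(X>35)&(X<130)&(Z>140)&(Z<203);m[:90]=0
x=X[m];z=Z[m];k=np.polyfit(z,x,1);print(m.sum(),k,'theta',1.571+np.arctan(k[0]))
S=cloud(load('side0'))
# cap centre estimate from current view
m=(Z>104)&(Z<126)&(abs(Y)<30)&(abs(X+5)<26);q=m.sum();print(q)
A=np.c_[X[m],Y[m],np.ones(q)];
from scipy.optimize import least_squares
f=least_squares(lambda c:np.hypot(X[m]-c[0],Y[m]-c[1])-20,[-5,0],loss='soft_l1');print('cap',f.x)
m=(Z>126)&(Z<140)&(abs(Y)<30)&(abs(X+5)<26);print('captop',m.sum(),np.median(Z[m]),X[m].mean(),Y[m].mean())
plan(W(-5,0,114+5+54+45+50),down(28),10)
"
```

```text
150 [  0.82435283 -63.10903684] theta 2.2604148472468726
101
cap [-7.39787556  0.08053232]
captop 92 129.8984066580132 -7.42419193562418 -4.08165184690881
t 8.32 tcp tank [103.4  -0.6 283.3] jaw yaw 69.6 q [-0.04  0.59  1.33  0.01  1.23 -1.25] F [-1.1  0.9 -0.8] T [ 0.03  0.01 -0.02] open 0.0
[ 0.     0.073 -0.001] [-10.8   1.6  -0. ]
[ 0.     0.073 -0.001] [-10.8   1.6  -0.8]
[ 0.     0.073 -0.001] [-10.7   1.6  -1.6]
[ 0.     0.073 -0.001] [-10.6   1.6  -2.4]
[ 0.     0.073 -0.001] [-10.4   1.6  -3.1]
[ 0.     0.073 -0.001] [-10.1   1.6  -3.9]
[ 0.     0.073 -0.001] [-9.8  1.6 -4.6]
[ 0.     0.073 -0.001] [-9.5  1.6 -5.3]
[ 0.     0.073 -0.001] [-9.1  1.5 -6. ]
[ 0.     0.073 -0.001] [-8.6  1.5 -6.6]
end [ -5.   0. 268.]
```

```bash
python3 -m crank '0 0.073 0 -11 0 0 0; 0 0.073 0 -11 0 -1 30; 0 0.073 0 -11 2 -2 60; 0 0.073 0 -11 2 -2 60; 0 0.073 0 -10 2 -3 60' >/dev/null; python3 -m crank '0 0.073 0 -10 2 -4 60; 0 0.073 0 -10 2 -5 60; 0 0.073 0 -10 2 -5 60; 0 0.073 0 -6 2 -4 60; 0 0 0 0 0 0 60'; python3 -c "
from h import *
plan(W(-5.5,0,114+5+54+45+50),down(28),3)
"
```

```text
clock: 9.15
eef_pos: [0.5726, 0.0591, 0.2715]
ee_rot: [-0.612, 0.355, -0.35, 0.613]
contact_force: [0.3, 0.2, -0.3]
opening: 0.703
t 9.15 tcp tank [  1.3   1.1 271.5] jaw yaw 30.2 q [ 0.02  0.43  1.61  0.01  1.1  -0.51] F [ 0.3  0.2 -0.3] T [-0.02 -0.01  0.07] open 60.1
[ 0.001  0.013 -0.003] [-1.5  1.2 -1.7]
[ 0.001  0.013 -0.003] [-1.5  1.2 -1.8]
[ 0.001  0.013 -0.003] [-1.5  1.2 -1.8]
end [ -5.5   0.  268. ]
```

```bash
python3 -m crank '0 0.03 0 -3 20 -3 60; 0 0 0 -2 25 -2 60; 0 0 0 0 20 0 60; 0 0 0 0 0 0 60; 0 0 0 0 0 0 60'; python3 -c "
from h import *
plan(W(-5.5,0,172),down(28),3)
from bench import eyes
s=eyes.get_image('side');crop(s,240,110,360,230,5,'pics/s6.png');np.savez('pics/s6.npz',**s)
"
```

```text
clock: 9.57
eef_pos: [0.5668, 0.0616, 0.2078]
ee_rot: [-0.608, 0.359, -0.358, 0.611]
contact_force: [0.4, -0.2, 0.5]
opening: 0.702
t 9.57 tcp tank [ -5.    1.5 207.8] jaw yaw 29.1 q [ 0.02  0.5   1.69  0.01  0.95 -0.49] F [ 0.4 -0.2  0.5] T [-0.01 -0.06 -0.  ] open 60.0
[-0.001  0.006 -0.001] [ 0.3 11.9 -0.5]
[-0.001  0.006 -0.001] [ 0.2 11.9 -0.5]
[-0.001  0.006 -0.001] [ 0.2 11.9 -0.5]
end [ -5.5   0.  172. ]
```

View pics/s6.png

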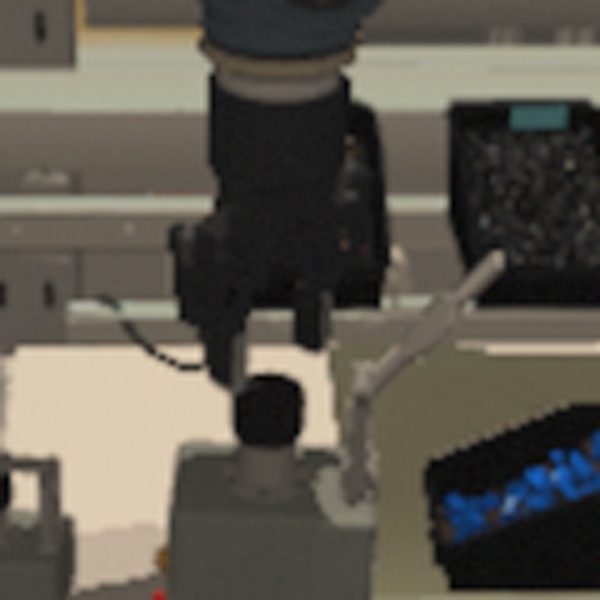

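The open fingers straddle the cap, left tip at (228,380) and right tip at (312,345), with the cap centred at (268,410). The tab is well clear. I'll go down.

```bash
python3 -m crank '0 0.01 0 1 14 -1 60; 0 0 0 0 14 -1 60; 0 0 0 0 6 0 56; 0 0 0 0 0 0 52; 0 0 0 0 0 0 50' 20; python3 -c "
from h import *
plan(W(-5.5,0,172),down(28),1)
"
```

```text
clock: 10.03
eef_pos: [0.569, 0.0597, 0.1794]
ee_rot: [-0.605, 0.359, -0.363, 0.612]
contact_force: [0.0, 0.0, -0.4]
opening: 0.584
t 10.03 tcp tank [ -2.3   0.4 179.4] jaw yaw 28.7 q [ 0.02  0.54  1.7   0.01  0.89 -0.48] F [ 0.   0.  -0.4] T [-0.    0.01  0.01] open 49.8
[-0.011  0.012 -0.   ] [-2.1  7.4 -2.5]
end [ -5.5   0.  172. ]
```

```bash
python3 -m crank '-0.01 0.01 0 -2 7 -2.5 48; 0 0 0 0 0 0 46; 0 0 0 0 0 0 44; 0 0 0 0 0 0 43; 0 0 0 0 0 0 42' 20; python3 -c "
from h import *
plan(W(-5.5,0,172),down(28),1)
"
```

```text
clock: 10.45
eef_pos: [0.5668, 0.0604, 0.1748]
ee_rot: [-0.606, 0.363, -0.365, 0.607]
contact_force: [0.3, -0.5, -0.0]
opening: 0.494
t 10.45 tcp tank [ -4.6   0.4 174.8] jaw yaw 28.1 q [ 0.02  0.55  1.71  0.    0.88 -0.47] F [ 0.3 -0.5 -0. ] T [ 0.03 -0.01  0.06] open 42.2
[-0.004  0.002  0.002] [-0.4  2.8 -0.9]
end [ -5.5   0.  172. ]
```

```bash
python3 -m crank '0 0 0 -0.4 2.5 -0.3 42; 0 0 0 0 0 0 41; 0 0 0 0 0 0 40; 0 0 0 0 0 0 39; 0 0 0 0 0 0 38' 20; python3 -c "
from h import *
st()
"
```

```text
clock: 10.87
eef_pos: [0.5662, 0.0606, 0.1725]
ee_rot: [-0.606, 0.363, -0.365, 0.607]
contact_force: [-0.7, 0.1, 0.0]
opening: 0.459
t 10.87 tcp tank [ -5.2   0.3 172.5] jaw yaw 28.1 q [ 0.02  0.55  1.71 -0.    0.88 -0.47] F [-0.7  0.1  0. ] T [0.01 0.19 0.03] open 39.2
```

```bash
python3 -m crank '0 0 0 0 0 0 36; 0 0 0 0 0 0 34; 0 0 0 0 0 0 32; 0 0 0 0 0 0 30; 0 0 0 0 0 0 30' 40; python3 -c "
from h import *
st()
"
```

```text
clock: 11.28
eef_pos: [0.5662, 0.0606, 0.1726]
ee_rot: [-0.606, 0.363, -0.365, 0.607]
contact_force: [-0.4, -0.4, 0.7]
opening: 0.455
t 11.28 tcp tank [ -5.2   0.3 172.6] jaw yaw 28.1 q [ 0.02  0.55  1.71 -0.    0.88 -0.47] F [-0.4 -0.4  0.7] T [-0.03  0.21  0.  ] open 38.9
```

```bash
python3 -m crank '0 0 0 0 1 0 30; 0 0 0 0 1 0 30; 0 0 0 0 0.5 0 30; 0 0 0 0 0.5 0 30; 0 0 0 0 0 0 30' 40; python3 -c "
from h import *
st()
"
```

```text
clock: 11.7
eef_pos: [0.5662, 0.0606, 0.1698]
ee_rot: [-0.606, 0.362, -0.365, 0.607]
contact_force: [-2.2, -0.9, 2.8]
opening: 0.453
t 11.70 tcp tank [ -5.2   0.3 169.8] jaw yaw 28.1 q [ 0.02  0.55  1.71 -0.    0.87 -0.47] F [-2.2 -0.9  2.8] T [-0.1   0.35  0.04] open 38.7
```

```bash
for i in 1; do python3 -m crank '0 0 0 0 0.7 0 30; 0 0 0 0 0.7 0 30; 0 0 0 0 0.7 0 30; 0 0 0 0 0.7 0 30; 0 0 0 0 0 0 30' 40 >/dev/null; python3 -c "
from h import *
st()
"; done;  python3 -m crank '0 0 0 0 0.7 0 30; 0 0 0 0 0.7 0 30; 0 0 0 0 0.7 0 30; 0 0 0 0 0.7 0 30; 0 0 0 0 0 0 30' 40 >/dev/null; python3 -c "
from h import *
st()
"
```

```text
t 12.12 tcp tank [ -5.2   0.3 166.8] jaw yaw 28.1 q [ 0.02  0.56  1.71 -0.    0.87 -0.47] F [-1.9 -0.8  3.3] T [-0.12  0.38 -0.08] open 38.8
t 12.53 tcp tank [ -5.2   0.3 164.5] jaw yaw 28.1 q [ 0.02  0.56  1.71 -0.    0.86 -0.47] F [-2.7 -1.1  4.5] T [-0.13  0.52  0.01] open 38.8
```

```bash
python3 -m crank '0 0 0 0 0.7 0 30; 0 0 0 0 0.7 0 30; 0 0 0 0 0.7 0 30; 0 0 0 0 0.5 0 30; 0 0 0 0 0 0 30' 40 >/dev/null; python3 -c "
from h import *
st()
"
```

```text
t 12.95 tcp tank [ -5.2   0.3 164.6] jaw yaw 28.1 q [ 0.02  0.56  1.71 -0.    0.86 -0.47] F [-1.7 -0.3  3.9] T [-0.1   0.42 -0.05] open 38.8
```

```bash
python3 -m crank '0 0 0 0 0.5 0 30; 0 0 0 0 0.5 0 30; 0 0 0 0 0.5 0 30; 0 0 0 0 0.7 0 30; 0 0 0 0 0.7 0 30' 40 >/dev/null; python3 -c "
from h import *
st()
from bench import eyes
s=eyes.get_image('side');crop(s,240,110,360,230,5,'pics/s7.png')
st()
"
```

```text
t 13.37 tcp tank [ -5.2   0.3 164.4] jaw yaw 28.1 q [ 0.03  0.56  1.71 -0.    0.86 -0.47] F [-6.9 -1.1 13.5] T [-0.13  1.15  0.02] open 39.0
t 13.42 tcp tank [ -5.2   0.3 164.4] jaw yaw 28.1 q [ 0.02  0.56  1.71 -0.    0.86 -0.47] F [-7.  -0.7 13.8] T [-0.12  1.15 -0.04] open 39.2
```

View pics/s7.png

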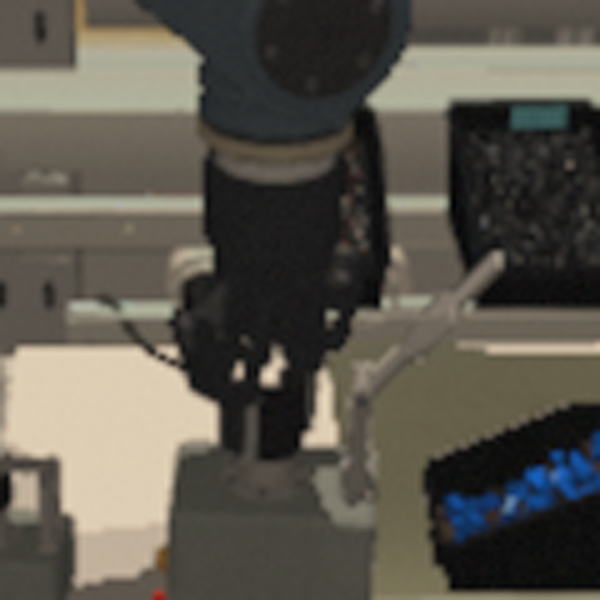

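At TCP z = 164.5 mm, 8 mm of push, it went firm (13.5 N, no further travel), so the cap is seated. I'll try a small anticlockwise turn while holding it down.

```bash
python3 -m crank '0 -0.03 0 0 0.4 0 30; 0 -0.03 0 0 0.4 0 30; 0 -0.03 0 0 0.4 0 30; 0 -0.03 0 0 0.4 0 30; 0 -0.03 0 0 0.4 0 30' 40 >/dev/null; python3 -c "
from h import *
st()
"
```

```text
t 13.83 tcp tank [ -5.2   0.3 164.4] jaw yaw 37.0 q [ 0.03  0.56  1.71 -0.    0.86 -0.62] F [-5.4 -0.8 10.5] T [-0.13  0.75 -0.04] open 39.1
```

```bash
python3 -m crank '0 -0.04 0 0 0.4 0 30; 0 -0.04 0 0 0.4 0 30; 0 -0.04 0 0 0.4 0 30; 0 -0.04 0 0 0.4 0 30; 0 -0.04 0 0 0.4 0 30' 40 >/dev/null; python3 -c "
from h import *
st()
"
```

```text
t 14.25 tcp tank [ -5.2   0.5 164.4] jaw yaw 49.0 q [ 0.03  0.56  1.71 -0.    0.86 -0.83] F [-4.  -1.  10.6] T [-0.1   0.8  -0.04] open 39.1
```

```bash
python3 -m crank '0 -0.06 0 0 0.3 0 30; 0 -0.06 0 0 0.3 0 30; 0 -0.06 0 0 0.3 0 30; 0 -0.06 0 0 0.3 0 30; 0 -0.06 0 0 0.3 0 30' 40 >/dev/null; python3 -c "
from h import *
st()
";python3 -m crank '0 -0.06 0 0 0.3 0 30; 0 -0.06 0 0 0.3 0 30; 0 -0.06 0 0 0.3 0 30; 0 -0.06 0 0 0.3 0 30; 0 -0.06 0 0 0.3 0 30' 40 >/dev/null; python3 -c "
from h import *
st()
"
```

```text
t 14.67 tcp tank [ -5.1   0.6 164.4] jaw yaw 66.9 q [ 0.03  0.56  1.71  0.    0.86 -1.14] F [-4.  -0.6  7.6] T [-0.07  0.72 -0.03] open 38.7
t 15.08 tcp tank [ -5.2   0.8 164.5] jaw yaw 85.0 q [ 0.03  0.56  1.71  0.    0.86 -1.46] F [-4.3  0.6  8. ] T [-0.05  0.73 -0.05] open 38.9
```

```bash
python3 -m crank '0 -0.06 0 0 0.3 0 30; 0 -0.06 0 0 0.3 0 30; 0 -0.06 0 0 0.3 0 30; 0 -0.06 0 0 0.3 0 30; 0 -0.05 0 0 0.3 0 30' 40 >/dev/null; python3 -c "
from h import *
st()
";python3 -m crank '0 -0.03 0 0 0.2 0 30; 0 -0.03 0 0 0.2 0 30; 0 -0.03 0 0 0.2 0 30; 0 -0.02 0 0 0.2 0 30; 0 0 0 0 0 0 30' 40 >/dev/null; python3 -c "
from h import *
st()
"
```

```text
t 15.50 tcp tank [ -5.2   0.9 164.5] jaw yaw 102.5 q [ 0.03  0.56  1.71  0.    0.86 -1.76] F [-4.8 -1.6  9. ] T [-0.06  0.77 -0.06] open 39.2
t 15.92 tcp tank [ -5.3   1.  164.5] jaw yaw 109.3 q [ 0.03  0.56  1.71  0.    0.86 -1.88] F [-2.3 -0.2  3.6] T [-0.04  0.46  0.02] open 38.5
```

```bash
python3 -m crank '0 0 0 0 0 0 42; 0 0 0 0 0 0 50; 0 0 0 0 0 0 60; 0 0 0 0 0 0 60; 0 0 0 0 0 0 60' 40 >/dev/null; python3 -c "
from h import *
st()
from bench import eyes
s=eyes.get_image('side');crop(s,240,110,360,230,5,'pics/s8.png')"
```

```text
t 16.33 tcp tank [ -5.    1.2 163.6] jaw yaw 109.3 q [ 0.03  0.56  1.71  0.    0.86 -1.88] F [ 0.5  0.4 -0.1] T [-0.07 -0.07 -0.05] open 60.2
```

View pics/s8.png

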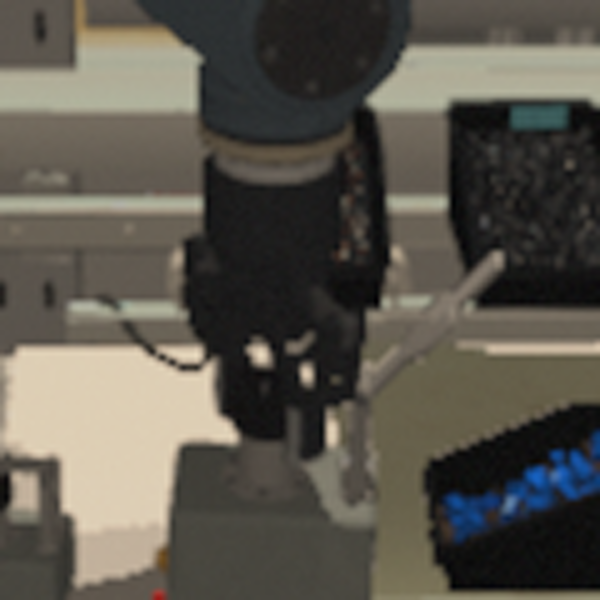

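The cap's lower edge is now at about (262,435), versus (262,455) when pushed down, so it looks sprung up. I'll retreat straight up and then check.

```bash
python3 -m crank '0 0 0 0 -8 -1 60; 0 0 0 0 -20 0 60; 0 0 0 0 -25 0 60; 0 0 0 0 -25 0 60; 0 0 0 0 -25 0 60' 40 >/dev/null; python3 -m crank '0 0 0 0 -25 0 60; 0 0 0 0 -25 0 60; 0 0 0 -10 -10 0 60; 0 0 0 0 0 0 60; 0 0 0 0 0 0 60'; python3 -c "
from h import *
st()
from bench import eyes
s=eyes.get_image('side');crop(s,240,110,360,230,5,'pics/s9.png')
cv2.imwrite('pics/s9f.png',s['color'][:,:,::-1])
P=cloud(s)
X=(P-C)@EX*1e3;Y=(P-C)@EY*1e3;Z=P[...,2]*1e3
m=(abs(Y)<30)&(X>35)&(X<130)&(Z>145)&(Z<203);m[:90]=0
k=np.polyfit(Z[m],X[m],1);print('theta',1.571+np.arctan(k[0]))
m=(Z>126)&(Z<142)&(abs(Y)<22)&(abs(X+5)<22);print('captop',m.sum(),np.percentile(Z[m],[10,50,90]))
"
```

```text
clock: 17.22
eef_pos: [0.5556, 0.0562, 0.3384]
ee_rot: [-0.697, -0.121, 0.115, 0.697]
contact_force: [0.8, -0.6, -0.5]
opening: 0.7
t 17.22 tcp tank [-13.7  -7.4 338.4] jaw yaw 109.2 q [ 0.02  0.33  1.59  0.    1.21 -1.89] F [ 0.8 -0.6 -0.5] T [-0.   -0.02  0.02] open 59.8
theta 2.2492765420692122
captop 117 [128.35079733 134.57169417 136.63127578]
```

View pics/s9.png

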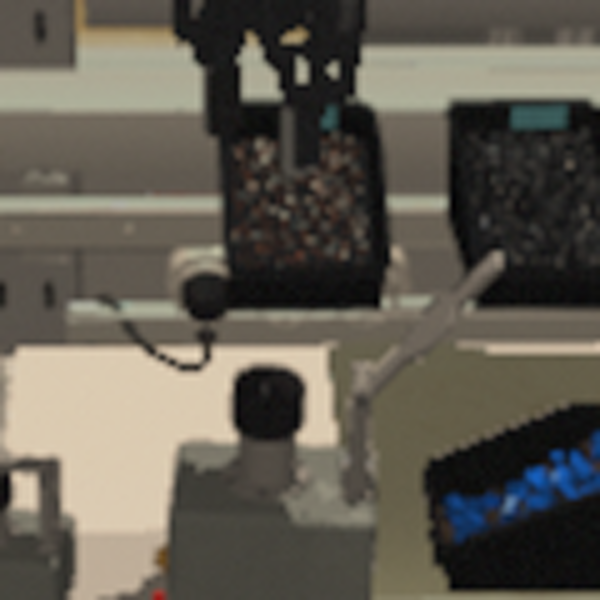

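View pics/s9f.png

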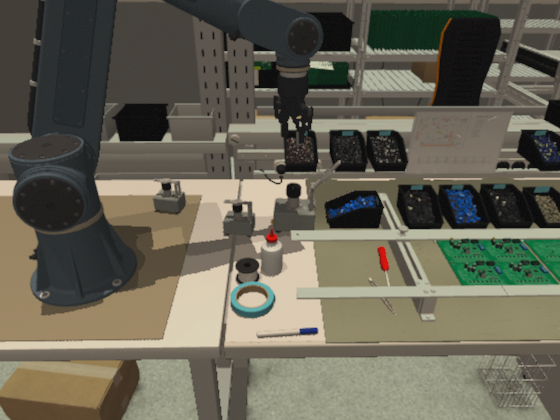

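The cap top is now at 134.6 mm, against 129.9 mm while locked, which means it has sprung up about 5 mm. The tab is at 2.25 rad and the gripper is clear. The bottle, driver and tweezers look unmoved. I'll hand in.

```bash
python3 -c "
from bench import job
print(job.close_job())"
```

```text
the job is handed in; nothing more can be done
None
```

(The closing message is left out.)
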